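# Press a label holder home behind the shelf lip and keep it there

### The arm

A 7-joint arm with a two-finger parallel gripper is mounted at the origin on a cart in front of the work surface, level with it; the furniture and walls round the work are solid. World frame = base frame: x ahead of the robot, y to its left, z up, the work surface at z = 0. Lengths are in m, angles in rad, forces in N, time in s.
With the tool pointing down it reaches from about 0.425 to 0.925 m from the base axis. Payload 6.8 kg.
Tool frame: the origin (TCP) lies at the very end of the fingers, on their centre line; the grasp point (between the pads) lies 19 mm behind it; z points along the fingers, y is the line along which they close (so a half turn about z gives the same grasp; the last joint's range is limited). The gripper opens to 85 mm and grips with 20 to 120 N. Pads are 22 mm wide; open, the fingers measure 114 mm over their backs; the gripper's body (76 mm by 85 mm) begins 54 mm behind the grasp point. The pads swing forward as they close: fully open they stand 13 mm farther back than shut.
Start: joints at [1.043, 0.477, 0.022, 1.555, -0.011, 1.109, -0.083], TCP at [0.275, -0.616, 0.231] pointing down, gripper open.
Joint ranges: [-2.96, 2.96], [-0.34, 2.1], [-1.41, 1.46], [0.24, 2.44], [-1.37, 4.51], [0.17, 1.92], [-2.96, 2.96]. Speed limits (rad/s): [2.39, 2.39, 3.14, 3.14, 3.14, 3.14, 3.14].

### API

Orientations are given as a unit quaternion [w, x, y, z].
In Python, from station import * gives the robot as it stands.
- The arm moves only by the tool jog_arm, never from a script. Its argument "moves" is one flat list of numbers, 7 for each row, row after row: the shift along the tool's x, y, z normalised to -1 to 1, where 1 is 20 mm, then the turn, a rotation vector about the tool's x, y, z normalised to -1 to 1, where 1 is 4 degrees, then the opening, from 0 (shut) to 1 (fully open). In form: [x, y, z, rx, ry, rz, claw, x, y, z, rx, ry, rz, claw, ...]. A call has exactly 8 rows; each row shifts and turns the commanded pose from where the row before left it, along the tool's axes as they then stand; what a row does not reach is not made up. A row lasts 1/12 s, in which the tool goes at most 41.7 mm and 7.16 degrees, less where a joint would pass 70% of its speed; a pose out of reach is approached as far as the arm can. A call with a number of a shift or a turn outside -1 to 1 is refused whole. A call with a gripper value outside its range is refused whole. The fingers move at their own pace and stop on an object; "grip_force" is the grip in N (left out, the last holds). Time passes only in rows, so rows that do not move let the fingers close, or fill a call up. It gives the time, the measured TCP pose, the force, the opening and the grip force at its end, in the units of the state.
- get_obs(): the state, without advancing time (a new reading comes with each control period).
- read_camera(name): name is "scene" or "top"; returns a dict with "color" (480x640x3 uint8, blue, green, red), "fx", "fy", "cx", "cy" (pixels), "rvec" (rotation vector, rad) and "tvec" (3), from world to camera coordinates, as OpenCV has them. Camera axes: x right, y down, z forward; pixel columns grow to the right and rows downward; lengths in m; the calibration is good to about 2 mm. A picture is of the moment at which its call begins. There is no depth.
- hand_in(): hands the job in; it is judged then, once.
The state is a dict: "t": time; "q": joint angles; "joint_vel": joint speeds; "joint_torque": joint torques, N m; "eef_pos": TCP position; "tool_rot": TCP orientation; "contact_force": force on the tool from outside, world axes, zero at the start; "torque": the same for the moment, N m; "gripper_width": opening from 0.0 (shut) to 1.0 (fully open); "grasp_force": force on a finger pad.
Only numpy, scipy, OpenCV 4.12 (cv2) and the standard library are available. Lean on these libraries where they do the work, as an engineer would, in place of code of your own. Each camera call takes 0.05 s, during which the arm holds its last target. There are 200 camera calls.

### The job

Take the label holder, turn it so that its flat tongue faces the low bench shelf, and push the tongue through the slot under the metal lip, against the spring clip behind it, until the holder's heel is fully home against the lip, upright and square to it. The clip pushes the holder back out, so finish while still holding it pressed home (I will put the locking screw in); do not let go at the end, and leave the jar and the reel on the shelf and the small pot on the bench where they stand.

Things in the scene. Friction and masses are not known exactly. Their poses are not given: they have to be found in the camera images.
- label_holder: Loose grey plastic label holder, 0.12 kg, standing on the bench: upright frame 14 (x) x 56 (y) x 62 (z) mm, white paper label on its -x side; on its +x side a heel block 36 wide, 30 tall, and a tongue (see the two points). Origin: centre of the frame's underside, z up. It can be gripped from above across the frame's two ends (y faces, 56 mm apart).
- heel (a point): Middle of the flat rear face of the holder's heel, 19 mm in +x of the holder's origin, 20 mm up. When home it touches the lip.
- tongue_tip (a point): Underside of the tip of the holder's flat tongue (50 wide, 5 thick), 49 mm in +x of the holder's origin, at the bottom.
- shelf: Low bench shelf, fixed: plywood deck 220 wide (y), 115 deep (x), top 37 mm above the bench, with a 4 mm aluminium lip along its front edge. Origin: on the bench, middle of the lip's front face (x = 0); +x points back into the shelf, z up. Holder home: its x axis along the shelf's +x, standing on the bench, its origin at shelf x = -19 mm, y near 0.
- slot (a point): Middle of the slot under the lip, on the bench, at the shelf's origin. The slot is 84 mm wide (shelf y -42 to +42) and 13 mm high; beside it the lip reaches down to the bench.
- clip (a joint): Travel in m of the steel spring clip behind the slot. 0 relaxed: its face is 18 mm behind the lip's front face. It slides back (positive) when the tongue pushes it; 0.012 when the holder is home; its stop is at 0.016. It pushes back with 4 N at first, about 8 N at 0.012.
- flux_jar: Small round jar with a green lid, 44 dia. x 34 mm, standing on the shelf's deck (left part), about 80 mm behind the lip. Origin: centre of its underside. Leave alone.
- solder_reel: Blue reel of solder, 49 dia. x 30 mm, standing on the shelf's deck (right part), about 78 mm behind the lip. Origin: centre of its underside. Leave alone.
- tip_pot: Small black pot of tips, 42 dia. x 23 mm, on the bench left of the holder. Origin: centre of its underside. Leave alone.
Things that resemble listed ones, but are neither listed nor needed, are in the scene too. Leave any purple look-alike of the label_holder alone.

How it is judged:
At the end, for the whole second after the job is handed in: To the end the fingers hold the holder still (over 2 N), heel within 3 mm of the lip, within 18 mm of the slot's middle, upright within 0.15 rad and square within 0.12 rad, less than 7 mm off the bench, the clip pushed back over 8 mm, over 4 N of press on shelf and clip (x of label_holder in the frame of shelf between -0.022 and -0.015 m and y of label_holder in the frame of shelf between -0.018 and 0.018 m and z of label_holder in the frame of shelf below 0.007 m and angle between label_holder's own z axis and vertical below 0.15 rad and angle between the x axis of label_holder and the x axis of shelf, either way round below 0.12 rad and value of joint clip above 0.008 m and contact force between label_holder and shelf above 4 N and contact force between the fingers and label_holder above 2 N and linear speed of label_holder below 0.02 m/s); the arm keeps its last pose, push and grip.
It fails at once if the jar on the shelf was disturbed (30 mm) (distance of flux_jar from where it was at the start of the episode above 0.03 m).
It fails at once if the reel on the shelf was disturbed (30 mm) (distance of solder_reel from where it was at the start of the episode above 0.03 m).
It fails at once if the pot on the bench was disturbed (30 mm) (distance of tip_pot from where it was at the start of the episode above 0.03 m).
It also fails if it takes over 48 s, if anything falls off the work surface, if the arm or the gripper's body presses on something with over 40 N, if the wrist force passes 120 N, or if a joint passes its speed limit or range.

## Working session

There is one attempt and no reset: what is moved stays moved. The work goes in short steps, Python scripts to look and compute and a tool call to move; the robot and the scene stay as the last step left them, time stands still between calls to the robot, and variables do not carry over. Pictures are saved under pics/ and viewed, at most 10 in all, crops included, and the job is handed in when it is done.

Besides the shell and the picture viewer there is one more tool, called after ">>>" in YAML: its name, and indented under it one key for each argument. jog_arm: Moves the arm, as the interface text tells. Scaled input: -1 to 1 covers 20 mm each way for a shift and 4 degrees each way for a turn. Its arguments: {"type":"object","properties":{"moves":{"type":"array"},"grip_force":{"type":"number"}},"required":["moves"]}

```bash
mkdir -p pics
cat > h.py <<'E'
from station import *
import numpy as np, cv2
def cam(n):
    c=read_camera(n); c['R']=cv2.Rodrigues(np.array(c['rvec'],float))[0]; c['t']=np.array(c['tvec'],float).ravel(); return c
def ray(c,u,v,z):
    d=c['R'].T@np.array([(u-c['cx'])/c['fx'],(v-c['cy'])/c['fy'],1.]); o=-c['R'].T@c['t']
    return o+d*(z-o[2])/d[2]
def proj(c,p):
    q=c['R']@np.array(p,float)+c['t']; return c['fx']*q[0]/q[2]+c['cx'],c['fy']*q[1]/q[2]+c['cy']
E
python3 - <<'E'
from h import *
for n in('scene','top'):
    c=cam(n); cv2.imwrite(f'pics/{n}0.png',c['color']); np.save(n+'.npy',c,allow_pickle=True)
    print(n,c['fx'],c['cx'],c['cy'],-c['R'].T@c['t'],c['R'].round(3).tolist())
o=get_obs();print({k:np.round(o[k],3).tolist() for k in o})
E
```

```text
scene 588.0839427790916 323.94960851823606 234.46515439879656 [-0.18913335  0.68236754  0.60866737] [[-0.716, -0.698, 0.016], [-0.336, 0.325, -0.884], [0.612, -0.639, -0.467]]
top 568.2871779584715 310.8235119785018 241.96518793291807 [ 0.37616883 -0.06418539  1.04976356] [[0.01, -1.0, -0.025], [-0.99, -0.007, -0.139], [0.139, 0.026, -0.99]]
{'t': 0.1, 'q': [1.043, 0.478, 0.022, 1.556, -0.011, 1.109, -0.083], 'joint_vel': [0.002, -0.002, 0.002, -0.001, 0.002, 0.0, -0.0], 'joint_torque': [0.006, -59.776, 1.614, -28.195, 0.013, 0.005, 0.0], 'eef_pos': [0.275, -0.616, 0.23], 'tool_rot': [-0.001, 0.978, 0.208, -0.0], 'contact_force': [0.497, 0.504, -0.238], 'torque': [-0.008, -0.026, 0.02], 'grasp_force': 0.0, 'gripper_width': 0.997}
```

View pics/scene0.png

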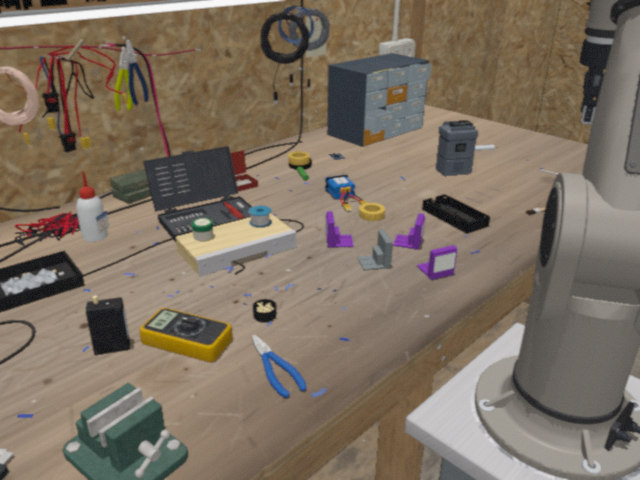

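View pics/top0.png

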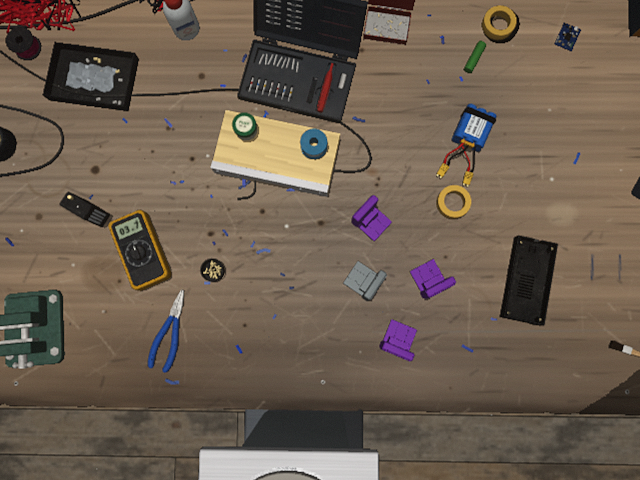

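Run:
```python
from h import *
t=np.load('top.npy',allow_pickle=True).item(); s=np.load('scene.npy',allow_pickle=True).item()
a=cv2.resize(t['color'][240:340,325:465],(560,400),interpolation=2)
b=cv2.resize(s['color'][205:285,320:460],(560,320),interpolation=2)
cv2.imwrite('pics/crop.png',np.vstack([a,b])[:600] if 0 else np.vstack([cv2.resize(a,(400,286)),cv2.resize(b,(400,229))]))
cv2.imwrite('pics/crop.png',np.hstack([a[:, :400],cv2.resize(s['color'][220:280,345:405],(400,400),interpolation=2)]))
cv2.imwrite('pics/shelf.png',cv2.resize(t['color'][100:205,200:350],(750,525),interpolation=2))
```

```text
(no output)
```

View pics/crop.png

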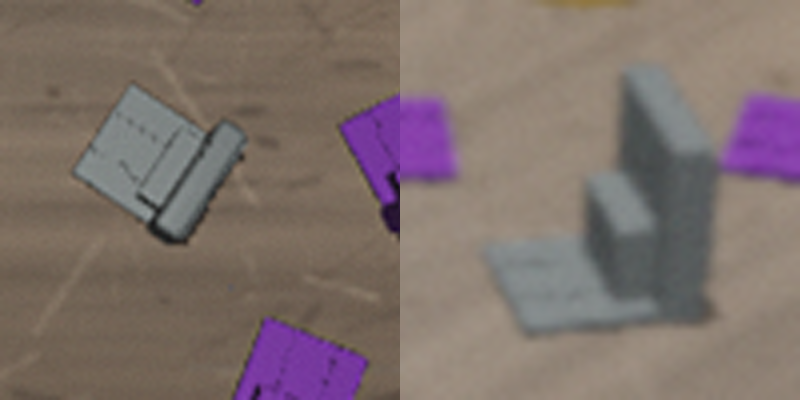

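View pics/shelf.png

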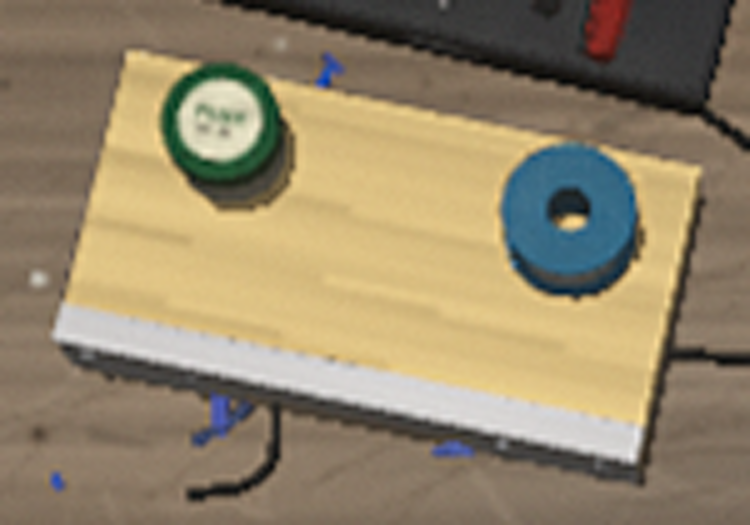

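The crop shows the only grey holder (top ≈(365,281), scene ≈(377,252)), with its tongue pointing up-left in the top view. The similar objects are all purple: top (371,217), (432,280) and (399,340), scene (338,232), (410,233) and (438,262). I choose the grey one. In the shelf crop the deck corners are (128,50) and (700,168), and the bright front band ends at (52,340) and (640,465).

Run:
```python
from h import *
np.set_printoptions(precision=4,suppress=True)
t=np.load('top.npy',allow_pickle=True).item(); s=np.load('scene.npy',allow_pickle=True).item()
P=lambda x,y,z:ray(t,200+(x+.5)/5-.5,100+(y+.5)/5-.5,z)
BL,BR=P(128,50,.037),P(700,168,.037);FL,FR=P(54,338,.037),P(642,460,.037);DL,DR=P(64,305,.037),P(644,425,.037);LL,LR=P(72,362,0),P(640,482,0)
for n,a,b in(('back',BL,BR),('band bottom',FL,FR),('band top',DL,DR),('floor',LL,LR)):
    d=a-b; print(n,a[:2],b[:2],np.linalg.norm(d),np.degrees(np.arctan2(-d[0],d[1])))
ax=BL-FL;print('depth',np.linalg.norm(BL-FL),np.linalg.norm(BR-FR),np.linalg.norm(BL-DL))
yaw=np.arctan2(-(BL-BR)[0],(BL-BR)[1]);X=np.array([np.cos(yaw),np.sin(yaw)]);Y=np.array([-X[1],X[0]])
bm=(BL+BR)[:2]/2
print('yaw',yaw,'origin from back(115)',bm-.115*X,'from band',((FL+FR)/2)[:2],'floor',((LL+LR)/2)[:2])
def rectmask(c,roi):
    u0,v0,u1,v1=roi; h=cv2.cvtColor(c['color'],cv2.COLOR_BGR2HSV)[v0:v1,u0:u1]
    return h
# holder: grey mask
im=t['color'][245:310,335:392].astype(int); m=(abs(im[...,0]-im[...,2])<25)&(im[...,0]>=im[...,2]-2)
n,l,st,ce=cv2.connectedComponentsWithStats(m.astype('uint8'),connectivity=4);k=1+st[1:,4].argmax();print(st[k],ce[k])
# tongue rect corners from crop (4x), tip corners, frame top corners
Q=lambda x,y,z:ray(t,325+(x+.5)/4-.5,240+(y+.5)/4-.5,z)
A,B=Q(134,84,.005),Q(72,175,.005);print('tip',A[:2],B[:2],np.linalg.norm(A-B))
d=A-B;hy=np.arctan2(-d[0],d[1]);print('yaw from tip',np.degrees(hy),np.degrees(hy)+180)
C=[Q(*p,.062) for p in((220,120),(245,138),(185,243),(150,222))]
for p in C:print(p[:2])
c=sum(C)/4; e=(A+B)/2;print('frame c',c[:2],'tip mid',e[:2],'dist',np.linalg.norm((e-c)[:2]),'dir',np.degrees(np.arctan2(e[1]-c[1],e[0]-c[0])))
S=lambda x,y,z:ray(s,345+(x+.5)*.15-.5,220+(y+.5)*.15-.5,z)
for p in((485,245,.005),(528,328,.0)):
    q=((p[0]-400),p[1]);print('scene tip',S(*q,p[2])[:2])
for p in((625,70),(660,68),(715,150),(685,155)):print('sc frame',S(p[0]-400,p[1],.062)[:2])
# pot
print('pot',ray(t,212,270,.012)[:2])
```

```text
back [0.7669 0.1254] [ 0.7215 -0.0883] 0.21846486466608178 -11.981768060752511
band bottom [0.6561 0.1493] [ 0.6111 -0.0676] 0.22148265564338485 -11.71384417044582
band top [0.6686 0.146 ] [ 0.6241 -0.0682] 0.21881087085192955 -11.719521683953378
floor [0.6569 0.1499] [ 0.6112 -0.067 ] 0.2216250505050676 -11.90122679054161
depth 0.11335791891719751 0.11235275968167557 0.10040994655865237
yaw -0.2091213028704273 origin from back(115) [0.6317 0.0424] from band [0.6336 0.0409] floor [0.634  0.0414]
[  9  16  43  40 911] [29.4292 35.3919]
tip [ 0.4886 -0.124 ] [ 0.4464 -0.0956] 0.05089361005774734
yaw from tip -123.98428282391596 56.01571717608404
[ 0.467  -0.1581]
[ 0.4592 -0.1688]
[ 0.4136 -0.1427]
[ 0.4225 -0.1276]
frame c [ 0.4406 -0.1493] tip mid [ 0.4675 -0.1098] dist 0.04775514372515207 dir 55.7639749245329
scene tip [ 0.4868 -0.1236]
scene tip [ 0.4503 -0.1021]
sc frame [ 0.4638 -0.1582]
sc frame [ 0.4572 -0.1669]
sc frame [ 0.4128 -0.1378]
sc frame [ 0.417 -0.129]
pot [0.4684 0.1448]
```

>>> jog_arm:
  moves: [0, 0, 0, 0, 0, -1, 1, 0, 0, 0, 0, 0, -1, 1, 0, 0, 0, 0, 0, -1, 1, 0, 0, 0, 0, 0, -1, 1, 0, 0, 0, 0, 0, -1, 1, 0, 0, 0, 0, 0, -1, 1, 0, 0, 0, 0, 0, -1, 1, 0, 0, 0, 0, 0, -1, 1]
  grip_force: 80

```text
t: 0.77
eef_pos: [0.2749, -0.6161, 0.2307]
tool_rot: [-0.001, 0.882, 0.471, 0.0]
contact_force: [0.8, -0.2, 0.4]
gripper_width: 1.005
grasp_force: 0.0
```

```bash
cat >> h.py <<'E'
from scipy.spatial.transform import Rotation as Ro
def todo(p,yaw):
    "shift in 20 mm units in tool axes, turn in 4 deg units, from the measured pose to tool-down at p, tool x at yaw deg"
    o=get_obs(); w,x,y,z=o['tool_rot']; R=Ro.from_quat([x,y,z,w]); T=Ro.from_euler('z',yaw,degrees=True)*Ro.from_euler('x',180,degrees=True)
    print('t',round(o['t'],2),'pos',np.round(o['eef_pos'],4),'yaw',np.round(np.degrees(np.arctan2(*R.as_matrix()[1::-1,0])),1),'F',np.round(o['contact_force'],1),'w',np.round(o['gripper_width'],3),'g',np.round(o['grasp_force'],1))
    print('shift',np.round(R.inv().apply(np.array(p)-o['eef_pos'])/.02,2),'turn',np.round(np.degrees((R.inv()*T).as_rotvec())/4,2))
E
python3 -c "
from h import *
todo([.440,-.1495,.231],56)"
```

```text
t 0.77 pos [ 0.2749 -0.6161  0.2307] yaw 56.2 F [ 0.8 -0.2  0.4] w 1.005 g 0.0
shift [23.98 -6.1   0.  ] turn [-0.01 -0.01  0.06]
```

>>> jog_arm:
  moves: [1, -0.25, 0, 0, 0, 0, 1, 1, -0.25, 0, 0, 0, 0, 1, 1, -0.25, 0, 0, 0, 0, 1, 1, -0.25, 0, 0, 0, 0, 1, 1, -0.25, 0, 0, 0, 0, 1, 1, -0.25, 0, 0, 0, 0, 1, 1, -0.25, 0, 0, 0, 0, 1, 1, -0.25, 0, 0, 0, 0, 1]

```text
t: 1.43
eef_pos: [0.3313, -0.4601, 0.2309]
tool_rot: [-0.0, 0.883, 0.47, -0.0]
contact_force: [0.5, 0.2, -0.2]
gripper_width: 1.001
grasp_force: 0.0
```

>>> jog_arm:
  moves: [1, -0.25, 0, 0, 0, 0, 1, 1, -0.25, 0, 0, 0, 0, 1, 1, -0.25, 0, 0, 0, 0, 1, 1, -0.25, 0, 0, 0, 0, 1, 1, -0.25, 0, 0, 0, 0, 1, 1, -0.25, 0, 0, 0, 0, 1, 1, -0.25, 0, 0, 0, 0, 1, 1, -0.25, 0, 0, 0, 0, 1]

```text
t: 2.1
eef_pos: [0.3874, -0.3052, 0.231]
tool_rot: [-0.0, 0.883, 0.47, -0.0]
contact_force: [1.6, -0.2, 0.8]
gripper_width: 1.001
grasp_force: 0.0
```

>>> jog_arm:
  moves: [1, -0.25, 0, 0, 0, 0, 1, 1, -0.25, 0, 0, 0, 0, 1, 1, -0.25, 0, 0, 0, 0, 1, 1, -0.25, 0, 0, 0, 0, 1, 1, -0.25, 0, 0, 0, 0, 1, 1, -0.25, 0, 0, 0, 0, 1, 1, -0.25, 0, 0, 0, 0, 1, 0, 0, 0, 0, 0, 0, 1]

```text
t: 2.77
eef_pos: [0.4379, -0.1664, 0.2313]
tool_rot: [-0.001, 0.881, 0.472, 0.001]
contact_force: [0.7, 0.7, -0.2]
gripper_width: 1.0
grasp_force: 0.0
```

```bash
python3 -c "
from h import *
todo([.440,-.1495,.010],56)"
```

```text
t 2.77 pos [ 0.4379 -0.1664  0.2313] yaw 56.4 F [ 0.7  0.7 -0.2] w 1.0 g 0.0
shift [ 0.75 -0.37 11.07] turn [-0.01 -0.02  0.09]
```

>>> jog_arm:
  moves: [0.75, -0.4, 0, 0, 0, 0.1, 1, 0, 0, 1, 0, 0, 0, 1, 0, 0, 1, 0, 0, 0, 1, 0, 0, 1, 0, 0, 0, 1, 0, 0, 1, 0, 0, 0, 1, 0, 0, 1, 0, 0, 0, 1, 0, 0, 1, 0, 0, 0, 1, 0, 0, 0.7, 0, 0, 0, 1]

```text
t: 3.43
eef_pos: [0.4371, -0.1541, 0.0955]
tool_rot: [-0.001, 0.884, 0.467, -0.001]
contact_force: [-0.2, 0.4, 0.7]
gripper_width: 1.0
grasp_force: 0.0
```

Run:
```python
from h import *
todo([.440,-.1495,.010],56)
t=cam('top');s=cam('scene')
cv2.imwrite('pics/pre.png',np.hstack([cv2.resize(t['color'][230:330,310:410],(400,400)),cv2.resize(s['color'][190:290,330:430],(400,400))]))
```

```text
t 3.43 pos [ 0.4371 -0.1541  0.0955] yaw 55.6 F [-0.2  0.4  0.7] w 1.0 g 0.0
shift [ 0.27 -0.    4.27] turn [-0.03  0.01 -0.09]
```

View pics/pre.png

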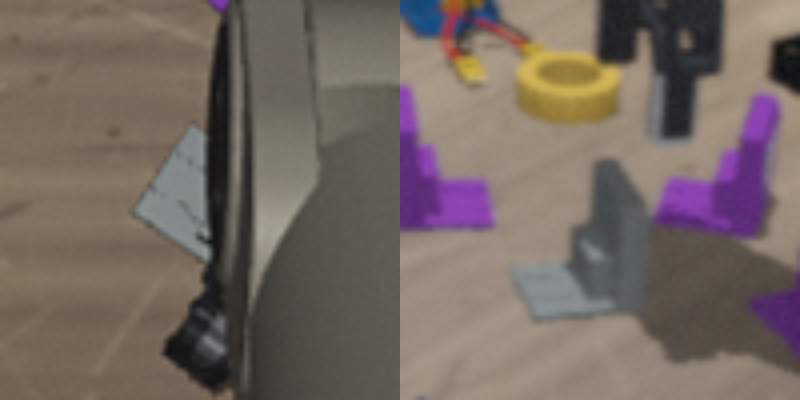

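The left half shows the gripper body above the holder, covering its frame. The right half shows one fingertip at scene ≈(399,224), with the holder frame top at ≈(384,231). I'll check the fingertip projections.

Run:
```python
from h import *
s=cam('scene')
p=np.array(get_obs()['eef_pos']);y=np.array([.829,-.559,0])
for k in(-.0425,0,.0425):
  for z in (0,.013): print(k,z,np.round(proj(s,p+k*y+[0,0,z]),1))
for q in((.440,-.1495,.062),):print(np.round(proj(s,q),1))
cv2.imwrite('pics/pre2.png',cv2.resize(s['color'][120:300,320:500],(600,600)))
```

```text
-0.0425 0 [395.  229.4]
-0.0425 0.013 [395.5 223.4]
0 0 [388.3 219.7]
0 0.013 [388.8 213.7]
0.0425 0 [382.1 210.5]
0.0425 0.013 [382.5 204.7]
[384.8 235.4]
```

View pics/pre2.png

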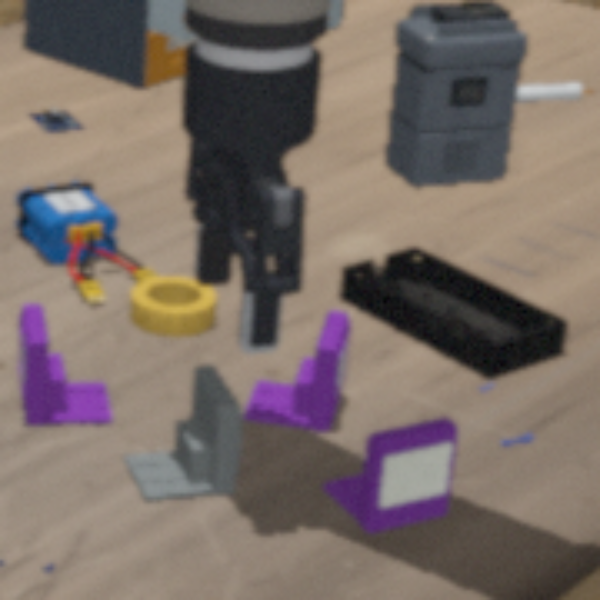

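The fingers are open and in line with the camera's view. The near fingertip at crop (260,345) matches its projection, and nothing is in the way.

```bash
python3 -c "
from h import *
todo([.440,-.1495,.010],56)"
```

```text
t 3.58 pos [ 0.4373 -0.1538  0.0965] yaw 55.6 F [-0.9  0.3  0.4] w 1.004 g 0.0
shift [0.26 0.   4.33] turn [-0.04  0.01 -0.09]
```

>>> jog_arm:
  moves: [0.25, 0, 0, 0, 0, -0.1, 1, 0, 0, 0.7, 0, 0, 0, 1, 0, 0, 0.7, 0, 0, 0, 1, 0, 0, 0.7, 0, 0, 0, 1, 0, 0, 0.7, 0, 0, 0, 1, 0, 0, 0.6, 0, 0, 0, 1, 0, 0, 0.5, 0, 0, 0, 1, 0, 0, 0, 0, 0, 0, 1]

```text
t: 4.25
eef_pos: [0.4411, -0.1493, 0.0187]
tool_rot: [-0.0, 0.883, 0.47, -0.0]
contact_force: [-0.2, -0.0, 0.1]
gripper_width: 1.002
grasp_force: 0.0
```

```bash
python3 -c "
from h import *
todo([.440,-.1495,.010],56)"
```

```text
t 4.25 pos [ 0.4411 -0.1493  0.0187] yaw 56.1 F [-0.2 -0.   0.1] w 1.002 g 0.0
shift [-0.04 -0.04  0.43] turn [-0.01  0.    0.02]
```

>>> jog_arm:
  moves: [0, 0, 0.35, 0, 0, 0, 1, 0, 0, 0, 0, 0, 0, 0.6, 0, 0, 0, 0, 0, 0, 0.4, 0, 0, 0, 0, 0, 0, 0, 0, 0, 0, 0, 0, 0, 0, 0, 0, 0, 0, 0, 0, 0, 0, 0, 0, 0, 0, 0, 0, 0, 0, 0, 0, 0, 0, 0]
  grip_force: 80

```text
t: 4.92
eef_pos: [0.4417, -0.1497, 0.0131]
tool_rot: [0.0, 0.883, 0.47, 0.0]
contact_force: [0.0, 0.5, 6.2]
gripper_width: 0.645
grasp_force: 84.4
```

```bash
python3 -c "
from h import *
X=np.array([np.cos(-.208),np.sin(-.208)])
print(np.array([.633,.041])-.10*X)
todo([*(np.array([.633,.041])-.10*X),.060],-11.9)"
```

```text
[0.53515541 0.06165034]
t 4.92 pos [ 0.4417 -0.1497  0.0131] yaw 56.0 F [0.  0.5 6.2] w 0.645 g 84.4
shift [11.38 -2.02 -2.35] turn [ 1.000e-02 -1.000e-02  1.699e+01]
```

>>> jog_arm:
  moves: [0, 0, -0.5, 0, 0, 0, 0, 0, 0, -1, 0, 0, 0, 0, 0, 0, -1, 0, 0, 0, 0, 0, 0, -1, 0, 0, 0, 0, 0, 0, -1, 0, 0, 0, 0, 0, 0, -0.5, 0, 0, 0, 0, 0, 0, 0, 0, 0, 1, 0, 0, 0, 0, 0, 0, 1, 0]

```text
t: 5.58
eef_pos: [0.4415, -0.1499, 0.1134]
tool_rot: [0.001, 0.914, 0.406, 0.001]
contact_force: [0.0, 1.3, -1.1]
gripper_width: 0.647
grasp_force: 84.7
```

>>> jog_arm:
  moves: [0, 0, 0, 0, 0, 1, 0, 0, 0, 0, 0, 0, 1, 0, 0, 0, 0, 0, 0, 1, 0, 0, 0, 0, 0, 0, 1, 0, 0, 0, 0, 0, 0, 1, 0, 0, 0, 0, 0, 0, 1, 0, 0, 0, 0, 0, 0, 1, 0, 0, 0, 0, 0, 0, 1, 0]

```text
t: 6.25
eef_pos: [0.4408, -0.1494, 0.1123]
tool_rot: [-0.0, 0.99, 0.138, -0.0]
contact_force: [-0.5, -0.4, -0.6]
gripper_width: 0.645
grasp_force: 84.7
```

>>> jog_arm:
  moves: [0, 0, 0, 0, 0, 1, 0, 0, 0, 0, 0, 0, 1, 0, 0, 0, 0, 0, 0, 1, 0, 0, 0, 0, 0, 0, 1, 0, 0, 0, 0, 0, 0, 1, 0, 0, 0, 0, 0, 0, 1, 0, 0, 0, 0, 0, 0, 1, 0, 0, 0, 0, 0, 0, 0, 0]

```text
t: 6.92
eef_pos: [0.4409, -0.1494, 0.1123]
tool_rot: [-0.0, 0.994, -0.105, -0.0]
contact_force: [0.3, -1.0, -1.7]
gripper_width: 0.65
grasp_force: 84.6
```

```bash
python3 -c "
from h import *
todo([.535,.0617,.05],-11.9)"
```

```text
t 6.92 pos [ 0.4409 -0.1494  0.1123] yaw -12.1 F [ 0.3 -1.  -1.7] w 0.65 g 84.6
shift [  2.39 -11.31   3.12] turn [-0.    0.01 -0.05]
```

>>> jog_arm:
  moves: [0.2, -1, 0, 0, 0, 0, 0, 0.2, -1, 0, 0, 0, 0, 0, 0.2, -1, 0, 0, 0, 0, 0, 0.2, -1, 0, 0, 0, 0, 0, 0.2, -1, 0, 0, 0, 0, 0, 0.2, -1, 0, 0, 0, 0, 0, 0.2, -1, 0, 0, 0, 0, 0, 0.2, -1, 0, 0, 0, 0, 0]

```text
t: 7.58
eef_pos: [0.5056, 0.0013, 0.1123]
tool_rot: [-0.0, 0.995, -0.103, -0.0]
contact_force: [0.8, -0.7, -1.1]
gripper_width: 0.644
grasp_force: 84.7
```

>>> jog_arm:
  moves: [0.2, -1, 0, 0, 0, 0, 0, 0.2, -1, 0, 0, 0, 0, 0, 0.2, -1, 0, 0, 0, 0, 0, 0.2, -0.3, 0.5, 0, 0, 0, 0, 0, 0, 1, 0, 0, 0, 0, 0, 0, 1, 0, 0, 0, 0, 0, 0, 0.5, 0, 0, 0, 0, 0, 0, 0, 0, 0, 0, 0]

```text
t: 8.25
eef_pos: [0.5326, 0.0604, 0.0496]
tool_rot: [0.001, 0.995, -0.104, -0.003]
contact_force: [-0.7, -1.2, -1.7]
gripper_width: 0.64
grasp_force: 84.6
```

Run:
```python
from h import *
todo([.535,.0617,.013],-11.9)
t=cam('top');s=cam('scene');np.save('top.npy',t,allow_pickle=True);np.save('scene.npy',s,allow_pickle=True)
cv2.imwrite('pics/al.png',np.hstack([cv2.resize(t['color'][100:240,210:350],(400,400)),cv2.resize(s['color'][180:300,170:290],(400,400))]))
```

```text
t 8.25 pos [0.5326 0.0604 0.0496] yaw -11.9 F [-0.7 -1.2 -1.7] w 0.64 g 84.6
shift [ 0.11 -0.09  1.83] turn [ 0.03  0.07 -0.01]
```

View pics/al.png

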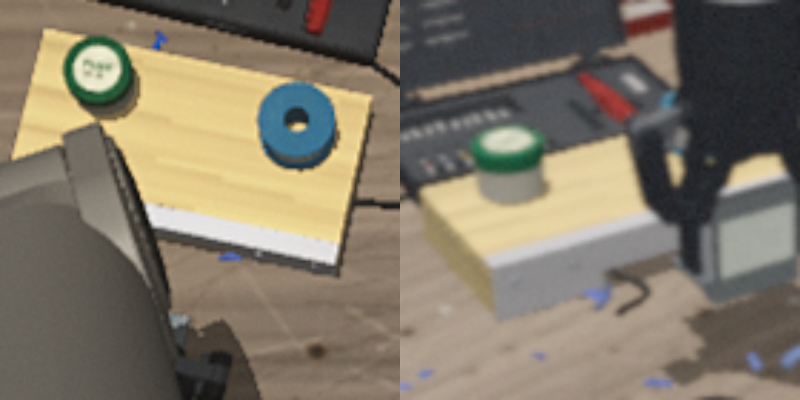

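The holder is held upright, with the label facing the robot and the tongue toward the shelf. The frame's left bottom corner is at scene ≈(263.5,270.5), and the lip's left end runs from ≈(198,257) at the top to (199,275) at the bottom.

Run:
```python
from h import *
s=np.load('scene.npy',allow_pickle=True).item()
X=np.array([np.cos(-.208),np.sin(-.208),0]);Y=np.array([-X[1],X[0],0]);O=np.array([.633,.041,0]);Z=np.array([0,0,1])
pr=lambda p:np.round(proj(s,p),1)
print('lip left top/bot',pr(O+.11*Y+.037*Z),pr(O+.11*Y),'deck back left',pr(O+.11*Y+.115*X+.037*Z))
h=np.array(get_obs()['eef_pos'])-.0131*Z
for z in(0,.062):
  for y in(.028,-.028): print('holder back',y,z,pr(h-.007*X+y*Y+z*Z))
cv2.imwrite('pics/al2.png',cv2.resize(s['color'][225:285,185:320],(800,356),interpolation=2))
```

```text
lip left top/bot [197.5 259.7] [199.1 276.2] deck back left [175.1 235.8]
holder back 0.028 0 [262.7 271.5]
holder back -0.028 0 [288.7 263.3]
holder back 0.028 0.062 [261.5 242.1]
holder back -0.028 0.062 [288.3 234.3]
```

View pics/al2.png

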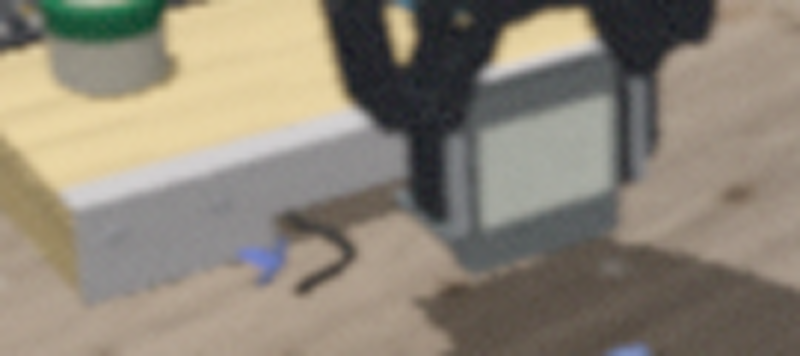

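>>> jog_arm:
  moves: [0, -0.1, 0, 0, 0, 0, 0, 0, 0, 0.4, 0, 0, 0, 0, 0, 0, 0.4, 0, 0, 0, 0, 0, 0, 0.4, 0, 0, 0, 0, 0, 0, 0.3, 0, 0, 0, 0, 0, 0, 0.2, 0, 0, 0, 0, 0, 0, 0, 0, 0, 0, 0, 0, 0, 0, 0, 0, 0, 0]

```text
t: 9.02
eef_pos: [0.5351, 0.0636, 0.0179]
tool_rot: [0.0, 0.995, -0.104, -0.0]
contact_force: [0.0, -1.0, -1.9]
gripper_width: 0.645
grasp_force: 84.6
```

Run:
```python
from h import *
todo([.6144,.0449,.0135],-11.9)
```

```text
t 9.02 pos [0.5351 0.0636 0.0179] yaw -11.9 F [ 0.  -1.  -1.9] w 0.645 g 84.6
shift [4.07 0.09 0.22] turn [ 0.    0.01 -0.01]
```

>>> jog_arm:
  moves: [0, 0.1, 0.12, 0, 0, 0, 0, 0.6, 0, 0, 0, 0, 0, 0, 0.6, 0, 0, 0, 0, 0, 0, 0.6, 0, 0, 0, 0, 0, 0, 0.5, 0, 0, 0, 0, 0, 0, 0.5, 0, 0, 0, 0, 0, 0, 0.4, 0, 0, 0, 0, 0, 0, 0, 0, 0, 0, 0, 0, 0]

```text
t: 9.68
eef_pos: [0.5995, 0.0478, 0.0161]
tool_rot: [-0.0, 0.995, -0.105, 0.001]
contact_force: [0.1, -0.2, -1.2]
gripper_width: 0.647
grasp_force: 84.6
```

Run:
```python
from h import *
todo([.6144,.0449,.0135],-11.9)
```

```text
t 9.68 pos [0.5995 0.0478 0.0161] yaw -12.0 F [ 0.1 -0.2 -1.2] w 0.647 g 84.6
shift [ 0.76 -0.02  0.13] turn [-0.01 -0.03 -0.03]
```

>>> jog_arm:
  moves: [0.15, 0, 0.05, 0, 0, 0, 0, 0.15, 0, 0.05, 0, 0, 0, 0, 0.15, 0, 0, 0, 0, 0, 0, 0.15, 0, 0, 0, 0, 0, 0, 0.1, 0, 0, 0, 0, 0, 0, 0, 0, 0, 0, 0, 0, 0, 0, 0, 0, 0, 0, 0, 0, 0, 0, 0, 0, 0, 0, 0]

```text
t: 10.35
eef_pos: [0.6087, 0.046, 0.0134]
tool_rot: [0.0, 0.995, -0.104, -0.002]
contact_force: [-6.6, 0.4, 2.0]
gripper_width: 0.646
grasp_force: 85.1
```

Run:
```python
from h import *
todo([.6144,.0449,.0135],-11.9)
```

```text
t 10.35 pos [0.6087 0.046  0.0134] yaw -11.9 F [-6.6  0.4  2. ] w 0.646 g 85.1
shift [ 0.29 -0.01 -0.  ] turn [ 0.02  0.07 -0.  ]
```

>>> jog_arm:
  moves: [0.1, 0, 0, 0, 0, 0, 0, 0.1, 0, 0, 0, 0, 0, 0, 0.1, 0, 0, 0, 0, 0, 0, 0.1, 0, 0, 0, 0, 0, 0, 0, 0, 0, 0, 0, 0, 0, 0, 0, 0, 0, 0, 0, 0, 0, 0, 0, 0, 0, 0, 0, 0, 0, 0, 0, 0, 0, 0]

```text
t: 11.02
eef_pos: [0.6142, 0.0448, 0.0135]
tool_rot: [0.001, 0.995, -0.104, -0.005]
contact_force: [-13.5, 2.5, 9.8]
gripper_width: 0.642
grasp_force: 85.9
```

Run:
```python
from h import *
todo([.6144,.0449,.0135],-11.9)
```

```text
t 11.02 pos [0.6142 0.0448 0.0135] yaw -11.9 F [-13.5   2.5   9.8] w 0.642 g 85.9
shift [ 0.01 -0.   -0.  ] turn [0.03 0.13 0.  ]
```

>>> jog_arm:
  moves: [0.1, 0, 0, 0, 0, 0, 0, 0.1, 0, 0, 0, 0, 0, 0, 0, 0, 0, 0, 0, 0, 0, 0, 0, 0, 0, 0, 0, 0, 0, 0, 0, 0, 0, 0, 0, 0, 0, 0, 0, 0, 0, 0, 0, 0, 0, 0, 0, 0, 0, 0, 0, 0, 0, 0, 0, 0]

```text
t: 11.68
eef_pos: [0.6141, 0.0448, 0.0135]
tool_rot: [0.001, 0.995, -0.103, -0.008]
contact_force: [-26.8, 2.4, 22.6]
gripper_width: 0.647
grasp_force: 87.1
```

Run:
```python
from h import *
todo([.6144,.0449,.0135],-11.9)
t=cam('top');s=cam('scene')
cv2.imwrite('pics/fin.png',np.hstack([cv2.resize(t['color'][100:220,210:330],(400,400)),cv2.resize(s['color'][190:290,200:300],(400,400),interpolation=2)]))
```

```text
t 11.68 pos [0.6141 0.0448 0.0135] yaw -11.9 F [-26.8   2.4  22.6] w 0.647 g 87.1
shift [ 0.01 -0.01 -0.  ] turn [0.05 0.23 0.01]
```

View pics/fin.png

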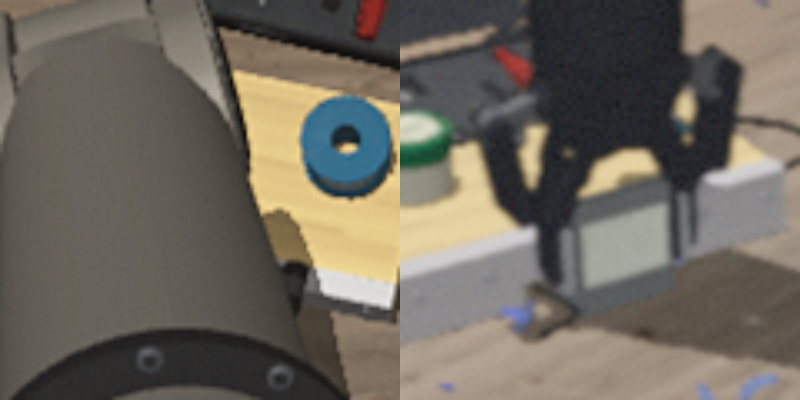

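The holder is hard against the lip: extra command raised the force from 13 to 27 N without moving it. It is square to the lip and about 1° off upright, and the jar and reel have not moved. Scene crop: label centre ≈(625,245).

```bash
python3 -c "
from station import *
print(hand_in())"
```

```text
the job is handed in; nothing more can be done
None
```

I handed the job in with the grey label holder still gripped at about 87 N and pressed home under the lip, square to it and about 1° off upright; the hand-in returned no verdict, the jar and reel looked unmoved, and the pot was never approached but I did not recheck it.

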